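# Pry the battery cover off a vacuum sealer

## Robot

A 7-joint arm with a two-finger parallel gripper is mounted at the origin on a cart in front of the work surface, level with it; the furniture and walls round the work are solid. World frame = base frame: x ahead of the robot, y to its left, z up, the work surface at z = 0. Lengths are in m, angles in rad, forces in N, time in s.
With the tool pointing down it reaches from about 0.4 to 0.875 m from the base axis. Payload 19.3 kg.
Tool frame: the origin (TCP) lies midway between the tips of the shut fingers; the grasp point (between the pads) lies 19 mm behind it; z points along the fingers, y is the line along which they close (so a half turn about z gives the same grasp; the last joint's range is limited). The gripper opens to 85 mm and grips with 20 to 120 N. Pads are 22 mm wide; open, the fingers measure 114 mm over their backs; the gripper's body (76 mm by 85 mm) begins 54 mm behind the grasp point. The pads swing forward as they close: fully open they stand 13 mm farther back than shut.
Start: joints at [-1.199, 0.521, -0.036, 1.599, 0.021, 1.021, -0.113], TCP at [0.267, 0.565, 0.231] pointing down, gripper open.
Joint ranges: [-2.91, 2.91], [-0.3, 2.13], [-1.5, 1.42], [0.17, 2.43], [-1.26, 4.41], [0.16, 1.93], [-2.52, 2.52]. Speed limits (rad/s): [1.89, 1.89, 2.39, 2.39, 3.01, 3.01, 3.01].

## Interface

Orientations are given as [roll, pitch, yaw] about the fixed x, y, z axes, in that order (R = Rz(yaw) Ry(pitch) Rx(roll)).
In Python, from workcell import * gives the robot as it stands. The module is installed in compiled form; this text tells all that it offers.
- The arm moves only by the tool play_rows, never from a script. Its argument "deltas" is a list of rows, each a list of 7 numbers: the shift along the tool's x, y, z in units of 500 mm (1.0 is 500 mm), then the turn, a rotation vector about the tool's x, y, z in units of 120 degrees (1.0 is 120 degrees), then the closure, from 0 (fully open) to 1 (shut). A call has 1 to 10 rows; each row is the pose to reach, as a shift and turn from the pose commanded when the call began, along the tool's axes at that moment; what a row does not reach only later rows make up. A row lasts 1/10 s, in which the tool goes at most 50 mm and 8.59 degrees, less where a joint would pass 70% of its speed; a pose out of reach is approached as far as the arm can. A call with a number of a shift or a turn outside -1 to 1 is refused whole. A call with a gripper value outside its range is refused whole. The fingers move at their own pace and stop on an object; "newtons" is the grip in N (left out, the last holds). Time passes only in rows, so rows that repeat a pose let the fingers close. It gives the time, the measured TCP pose, the force, the opening and the grip force at its end, in the units of the state.
- observe(): the state, without advancing time (a new reading comes with each control period).
- grab_frame(name): name is "scene" or "side" or "wrist"; returns the picture (400x640x3 uint8, red, green, blue); there is no depth.
- get_calibration(name): a dict with "fovy" (degrees; the focal length in pixels is half the picture's height over the tangent of half this angle, whatever the lens; pixels are square), "cx", "cy" (the principal point, pixels), "xyz" and "rotation" of the camera in the world. Camera axes: x right, y down, z forward; pixel columns grow to the right and rows downward; lengths in m; the calibration is good to about 2 mm. A picture is of the moment at which its call begins: read the wrist's pose just before it. get_calibration takes no time and is no camera call; for the wrist camera it gives the pose at the moment of the call.
- job_done(): hands the job in; it is judged then, once.
The state is a dict: "clock": time; "qpos": joint angles; "qd": joint speeds; "joint_efforts": joint torques, N m; "position": TCP position; "tool_rot": TCP orientation; "force": force on the tool from outside, world axes, zero at the start; "moment": the same for the moment, N m; "grip_width": finger opening in m; "finger_force": force on a finger pad.
Only numpy, scipy, OpenCV 4.12 (cv2) and the standard library are available. Lean on these libraries where they do the work, as an engineer would, in place of code of your own. Each camera call takes 0.05 s, during which the arm holds its last target. There are 200 camera calls.

## Task

The batteries of the vacuum sealer are flat: with the orange flat-bladed opener, pry the blue battery cover up at its notch until it springs open, then lay the opener down flat on the bare worktop. Take the loosened cover off and lay it flat in the metal tray, ribbed outside up, without dropping it; do not knock over the spice jar or the mug.

Things in the scene. Friction and masses are not known exactly. Their poses are not given: they have to be found in the camera images.
- sealer: White cordless vacuum sealer, fixed, 136 (x) x 132 (y) x 70 mm high. Origin: centre of its footprint at worktop height; x points from its front (side with the notch, facing roughly to the robot) to its back, z up. The blue cover lies in a 58 mm wide bay in its top, flush with the top (z = 70 mm), from 6 mm behind the front face to 33 mm short of the back.
- notch (a point): Notch in the sealer's front wall: a cut 28 mm wide, open at the top, in the 5 mm thick wall. The point is the middle of the outer edge of its floor (a ledge 58 mm above the worktop), on which a blade can be levered; axes as the sealer's. The cover begins 6 mm behind this point, its underside 8 mm above the ledge; below it the bay is free for a blade to 43 mm behind this point.
- cover_center (a point): Centre of the blue cover, half-way through its 10 mm thickness: 100 mm long (x, towards its rear, plus 5 mm tongue), 56 wide (y); 4 mm top plate, side skirts 10 mm high, two catch bars at the front corners reach 2 mm lower; 60 g. z: normal of its ribbed upper face, 5 mm above this point. Its sides can be gripped only once it has sprung open.
- cover_front (a point): Middle of the cover's front upper edge, 50 mm from the centre; level with the sealer's top (z = 70 mm) while shut, about 25 mm higher when sprung open.
- opener_center (a point): Centre of the opener's orange handle (100 x 22 x 22 mm, lying flat on the worktop, this point 11 mm up). x points along the tool to the blade; 90 g. A flat steel blade 16 mm wide and 3 mm thick goes on from the handle in its middle plane, level with the worktop as it lies.
- opener_tip (a point): Middle of the tip of the opener's blade, 118 mm from the handle's centre along x; the bare blade is the last 61 mm.
- tray: Shallow metal tray, fixed, 160 (x) x 120 (y) x 16 mm high, walls and floor 4 mm thick. Origin: centre of its underside.
- masala_jar: Spice jar with a dark green lid, 62 x 59 x 104 mm, a bystander at the back left. Origin: centre of its foot.
- mug: White mug with grey dots, 82 x 114 x 91 mm, a bystander on the right. Origin: centre of its foot.
- cover: The blue cover itself; origin: centre of its upper face, axes as those of its centre.
- opener: The opener itself; origin: centre of its handle's underside, axes as those of its centre.
- catch_l (a joint): Left one of two orange spring catches in the sealer's front wall, 20 mm either side of the middle, that hold the cover's front edge down; m pushed back into the wall (0 at rest). The edge must be lifted about 5 mm, with 8 to 15 N, to get past them.
- ejector (a joint): Black spring pad in the bay, 49 mm behind the sealer's front face; m risen (0 cover shut, about 0.013 sprung open). Past the catches it lifts the cover's front edge by itself and holds it tilted about 16 degrees. The rear stays down, its tongue 5 mm under a lip: take the cover out by drawing it 10 mm or more to the sealer's front (-x) and up.

How it is judged:
On the way, in this order (a step that is already met when the one before it is completed fails the run):
1. The opener's blade bears on the cover from inside the notch (contact force between opener and cover above 2 N and distance between opener_tip and notch below 0.05 m and z of opener_tip in the frame of sealer below 0.072 m), for 0.02 s.
2. The cover has sprung open at the front and no finger touches it (z of cover_front in the frame of sealer above 0.08 m and contact force between the fingers and cover below 0.1 N), for 0.2 s.
3. The opener lies released on the bare worktop (height (world z) of opener_center below 0.016 m and height (world z) of opener_tip below 0.03 m and contact force between the fingers and opener below 0.05 N and contact force between opener and tray below 0.05 N), for 0.2 s.
At the end, for the whole second after the job is handed in: Cover at rest in the tray, outside up (tilt under 0.12 rad), its centre within 35 mm (x) and 40 mm (y) of the tray's middle and under 16 mm above its underside. Opener at rest flat on the worktop (handle centre under 16 mm, tip under 30 mm up), clear of the tray (x of cover_center in the frame of tray between -0.035 and 0.035 m and y of cover_center in the frame of tray between -0.04 and 0.04 m and z of cover_center in the frame of tray below 0.016 m and angle between cover_center's own z axis and vertical below 0.12 rad and linear speed of each of cover, opener below 0.02 m/s and height (world z) of opener_center between 0.005 and 0.016 m and height (world z) of opener_tip below 0.03 m and contact force between opener and tray below 0.05 N); the robot touches nothing.
It fails at once if The cover is dropped or flung: it moves faster than 0.7 m/s with no finger touching it (linear speed of cover above 0.7 m/s and contact force between the fingers and cover below 0.05 N).
It fails at once if The spice jar or the mug is knocked over (angle between any of masala_jar, mug's own z axis and vertical above 0.6 rad).
It also fails if it takes over 61 s, if anything falls off the work surface, if the arm or the gripper's body presses on something with over 40 N, if the wrist force passes 120 N, or if a joint passes its speed limit or range.

## Working session

There is one attempt and no reset: what is moved stays moved. The work goes in short steps, Python scripts to look and compute and a tool call to move; the robot and the scene stay as the last step left them, time stands still between calls to the robot, and variables do not carry over. Pictures are saved under pics/ and viewed, at most 10 in all, crops included, and the job is handed in when it is done.

Besides the shell and the picture viewer there is one more tool, called after "Call:" by a JSON object that holds its "name" and its "arguments". play_rows: Moves the arm, as the interface text tells. Its arguments: {"type":"object","properties":{"deltas":{"type":"array"},"newtons":{"type":"number"}},"required":["deltas"]}

```bash
mkdir -p pics; python3 - <<'E'
from workcell import *
import cv2
s=observe();print(s)
for n in ("scene","side"):
    print(n,get_calibration(n)); cv2.imwrite(f"pics/{n}0.png",grab_frame(n)[:,:,::-1])
E
```

```text
{'clock': 0.0, 'qpos': array([-1.19922176,  0.52202973, -0.0363196 ,  1.60000837,  0.02119929,
        1.02110899, -0.11283098]), 'qd': array([-1.26872420e-03, -5.51054286e-05, -3.22321557e-04,  9.08975569e-05,
       -1.16437386e-03, -2.69213783e-03,  2.47503523e-03]), 'joint_efforts': array([ 4.23714891e-04, -9.27108192e+01,  1.97998166e+00, -3.69954479e+01,
        1.78474712e-02,  7.96269713e-03, -8.57985810e-06]), 'position': array([0.26710577, 0.56466643, 0.2307159 ]), 'tool_rot': array([-3.14042647e+00,  8.74706906e-05,  2.69977005e+00]), 'force': array([0.82520593, 0.28582528, 0.12201563]), 'moment': array([-0.02316386, -0.00853847,  0.01762251]), 'finger_force': 0.0, 'grip_width': 0.08515603916488619}
scene {'fovy': 43.517376912110166, 'cx': 320.83680180482105, 'cy': 198.1986353611363, 'xyz': array([ 0.15936146, -0.47133762,  0.83171995]), 'rotation': array([-2.35638641, -0.01607143, -0.55506088])}
side {'fovy': 51.45203959818741, 'cx': 323.42829710468396, 'cy': 198.10341444994364, 'xyz': array([ 0.58611186, -0.54308553,  0.65882444]), 'rotation': array([-2.25517051, -0.01164046,  0.03736605])}
```

View pics/scene0.png

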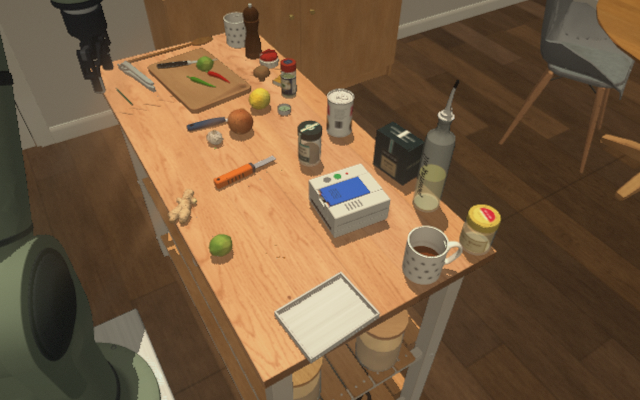

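View pics/side0.png

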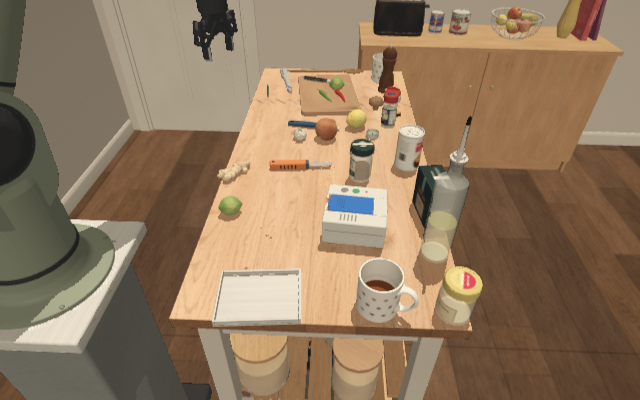

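```bash
cat > h.py <<'E'
import numpy as np, cv2
from scipy.spatial.transform import Rotation as R
def cam(c):
    f=200/np.tan(np.radians(c["fovy"])/2); K=np.array([[f,0,c["cx"]],[0,f,c["cy"]],[0,0,1.]])
    return K,R.from_euler('xyz',c["rotation"]).as_matrix(),np.array(c["xyz"])
def proj(c,p):
    K,r,t=cam(c); q=(np.atleast_2d(p)-t)@r@K.T; return q[:,:2]/q[:,2:]
def plane(c,uv,z):
    K,r,t=cam(c); uv=np.atleast_2d(uv); d=np.c_[uv,np.ones(len(uv))]@np.linalg.inv(K).T@r.T
    return t+d*((z-t[2])/d[:,2])[:,None]
def ortho(c,img,z,x0,x1,y0,y1,s):
    """image up = +x, image left = +y; s px per m"""
    w=[[x1,y1,z],[x1,y0,z],[x0,y0,z],[x0,y1,z]]; W=int((y1-y0)*s);H=int((x1-x0)*s)
    M=cv2.getPerspectiveTransform(proj(c,w).astype('f4'),np.array([[0,0],[W,0],[W,H],[0,H]],'f4'))
    return cv2.warpPerspective(img,M,(W,H),flags=cv2.INTER_CUBIC)
E
python3 - <<'E'
from workcell import get_calibration
from h import *
T=[]
for n in("scene","side"):
    c=get_calibration(n); im=cv2.imread(f"pics/{n}0.png")
    hsv=cv2.cvtColor(im,cv2.COLOR_BGR2HSV)
    o=cv2.inRange(hsv,(5,200,150),(14,255,255)); b=cv2.inRange(hsv,(105,150,80),(125,255,255))
    for nm,m,z in(("opener",o,.015),("cover",b,.07)):
        k,l,st,ce=cv2.connectedComponentsWithStats(m); i=1+np.argmax(st[1:,4])
        v,u=np.where(l==i); P=plane(c,np.c_[u,v],z)[:,:2]
        print(n,nm,st[i],cv2.minAreaRect((P*1000).astype('f4')))
    print(n,"tray guess",plane(c,{"scene":[[276,318],[340,276],[377,313],[312,356]],"side":[[221,271],[300,271],[300,322],[216,323]]}[n],.016).round(3).tolist())
    print(n,"mug, jar foot",plane(c,{"scene":[[420,275],[310,160]],"side":[[378,310],[361,178]]}[n],0).round(3).tolist())
E
```

```text
scene opener [215 164  37  20 197] ((462.1697082519531, 396.6222229003906), (96.91368103027344, 19.905109405517578), 6.559436798095703)
scene cover [321 177  48  28 657] ((626.7064208984375, 163.7679443359375), (52.54021072387695, 96.03746795654297), 83.9738540649414)
scene tray guess [[0.363, -0.01, 0.016], [0.517, 0.009, 0.016], [0.53, -0.098, 0.016], [0.381, -0.109, 0.016]]
scene mug, jar foot [[0.666, -0.064, 0.0], [0.658, 0.359, 0.0]]Traceback (most recent call last):
  File "<stdin>", line 9, in <module>
    return _wrapfunc(a, 'argmax', axis=axis, out=out, **kwds)
    return bound(*args, **kwds)
ValueError: attempt to get argmax of an empty sequence
```

```bash
python3 - <<'E'
from workcell import get_calibration
from h import *
A=[]
for n in("scene","side"):
    c=get_calibration(n); im=cv2.imread(f"pics/{n}0.png")
    hsv=cv2.cvtColor(im,cv2.COLOR_BGR2HSV)
    o=cv2.inRange(hsv,(3,190,100),(14,255,255)); b=cv2.inRange(hsv,(100,130,60),(125,255,255))
    o[150:200]+=0; mk=np.zeros_like(o); mk[155:195,205:340]=255; o&=mk
    for nm,m,z in(("opener",o,.015),("cover",b,.07)):
        k,l,st,ce=cv2.connectedComponentsWithStats(m)
        if k<2: print(n,nm,"none"); continue
        i=1+np.argmax(st[1:,4]); v,u=np.where(l==i); P=plane(c,np.c_[u,v],z)[:,:2]
        print(n,nm,st[i],cv2.minAreaRect((P*1000).astype('f4')))
    s=1600
    a=ortho(c,im,.07,.53,.72,.07,.26,s); d=ortho(c,im,.011,.39,.61,.33,.45,s)
    e=ortho(c,im,.016,.34,.56,-.13,.05,1200)
    for q,y1,x1,ss in((a,.26,.72,s),(d,.45,.61,s),(e,.05,.56,1200)):
        for k in range(0,q.shape[1],int(ss*.02)): q[:3,k]=(0,0,255)
        for k in range(0,q.shape[0],int(ss*.02)): q[k,:3]=(0,0,255)
    H=360; f=lambda q:cv2.copyMakeBorder(q[:H],0,max(0,H-q.shape[0]),0,8,cv2.BORDER_CONSTANT)
    A.append(np.hstack([f(a),f(d),f(e)]))
m=np.vstack(A); print(m.shape); m=m[:600] if m.shape[0]<=600 else cv2.resize(m,None,fx=.82,fy=.82,interpolation=3); print(m.shape); cv2.imwrite("pics/ortho.png",m)
E
```

```text
scene opener [214 164  38  24 304] ((461.248046875, 390.5677795410156), (99.74361419677734, 32.7890625), 5.606365203857422)
scene cover [321 177  48  28 760] ((626.4046630859375, 163.6285400390625), (53.73166275024414, 97.97738647460938), 84.6256103515625)
side opener none
side cover [328 195  45  19 676] ((626.0366821289062, 161.70458984375), (53.374149322509766, 97.26640319824219), 84.41401672363281)
(720, 736, 3)
(590, 604, 3)
```

View pics/ortho.png

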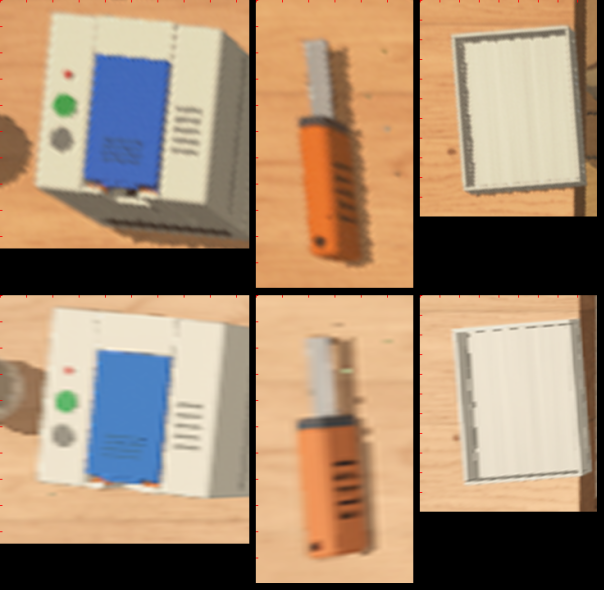

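```bash
cat >> h.py <<'E'
def down(yaw,tilt=0.):
    "tool down at yaw (tool x faces back to the robot for ~pi); tilt>0 about tool y raises what is held nose-up (+x end)"
    return R.from_euler('xyz',[np.pi,0,yaw])*R.from_rotvec([0,tilt,0])
def delta(pos,rot,s=None):
    if s is None:
        from workcell import observe; s=observe()
    r0=R.from_euler('xyz',s["tool_rot"])
    print("sh",(r0.inv().apply(np.array(pos)-s["position"])/.5).round(4).tolist(),"rot",((r0.inv()*rot).as_rotvec()/np.radians(120)).round(4).tolist(),"t",round(s["clock"],2))
E
python3 - <<'E'
from h import *
delta([.45,.39,.2],down(3.24))
print(down(3.1,.3).apply([[-1,0,0]]))
E
```

```text
sh [-0.48, -0.1595, 0.0618] rot [-0.0005, -0.0001, -0.2579] t 0.1
[[ 0.95451027 -0.03972352 -0.29552021]]
```

Call:
{"name": "play_rows", "arguments": {"deltas": [[-0.48, -0.16, 0.062, 0, 0, -0.258, 0], [-0.48, -0.16, 0.062, 0, 0, -0.258, 0], [-0.48, -0.16, 0.062, 0, 0, -0.258, 0], [-0.48, -0.16, 0.062, 0, 0, -0.258, 0], [-0.48, -0.16, 0.062, 0, 0, -0.258, 0], [-0.48, -0.16, 0.062, 0, 0, -0.258, 0], [-0.48, -0.16, 0.062, 0, 0, -0.258, 0], [-0.48, -0.16, 0.062, 0, 0, -0.258, 0]], "newtons": 100}}

```text
clock: 0.9
position: [0.4491, 0.3909, 0.2002]
tool_rot: [3.141, -0.001, -3.042]
force: [-0.3, 1.1, 0.5]
grip_width: 0.0854
finger_force: 0.0
```

```bash
python3 - <<'E'
from workcell import *
from h import *
s=observe();c=get_calibration("wrist");im=grab_frame("wrist")[:,:,::-1].copy()
print(s["position"],s["tool_rot"],s["qpos"].round(2),c)
o=ortho(c,im,.011,.38,.62,.30,.48,2000)
for k in range(0,o.shape[1],40): o[:4,k]=(0,0,255)
for k in range(0,o.shape[0],40): o[k,:4]=(0,0,255)
w=cv2.resize(im,(430,269)); w=cv2.copyMakeBorder(w,0,480-269,0,0,cv2.BORDER_CONSTANT)
cv2.imwrite("pics/w1.png",np.hstack([o,w]))
E
```

```text
[0.44908995 0.39094007 0.2002366 ] [ 3.14124313e+00 -5.74156461e-04 -3.04219351e+00] [-0.72  0.51 -0.13  1.71  0.08  0.93  0.78] {'fovy': 62.4588158658569, 'cx': 322.21815235088974, 'cy': 192.01343634390747, 'xyz': array([0.37627083, 0.38259522, 0.34329178]), 'rotation': array([2.84748951e+00, 7.02659752e-04, 1.67048100e+00])}
```

View pics/w1.png

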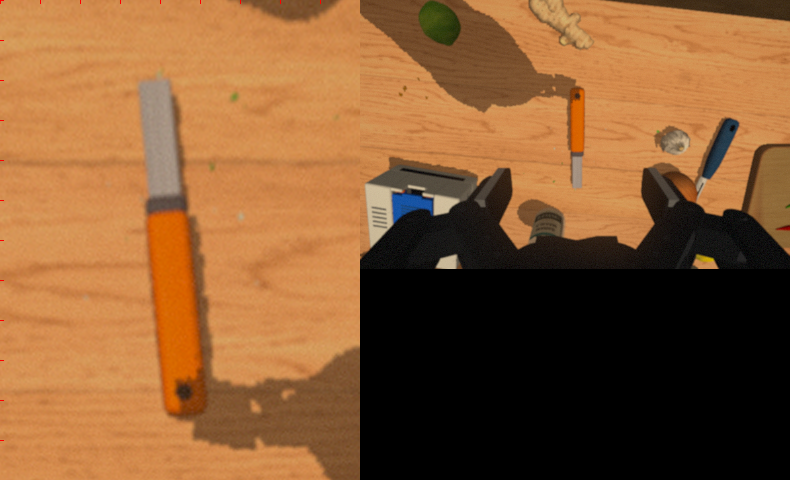

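```bash
python3 - <<'E'
from h import *
delta([.478,.393,.04],down(3.222))
delta([.478,.393,.002],down(3.222))
E
```

```text
sh [-0.0585, -0.0028, 0.3207] rot [0.0003, -0.0002, 0.0095] t 0.95
sh [-0.0586, -0.0028, 0.3967] rot [0.0003, -0.0002, 0.0095] t 0.95
```

Call:
{"name": "play_rows", "arguments": {"deltas": [[-0.0585, -0.003, 0.32, 0, 0, 0.0095, 0], [-0.0585, -0.003, 0.32, 0, 0, 0.0095, 0], [-0.0585, -0.003, 0.32, 0, 0, 0.0095, 0], [-0.0585, -0.003, 0.32, 0, 0, 0.0095, 0], [-0.0585, -0.003, 0.36, 0, 0, 0.0095, 0], [-0.0585, -0.003, 0.396, 0, 0, 0.0095, 0], [-0.0585, -0.003, 0.396, 0, 0, 0.0095, 0.9], [-0.0585, -0.003, 0.396, 0, 0, 0.0095, 0.9], [-0.0585, -0.003, 0.396, 0, 0, 0.0095, 0.9], [-0.0585, -0.003, 0.396, 0, 0, 0.0095, 0.9]], "newtons": 100}}

```text
clock: 1.95
position: [0.4796, 0.392, 0.0037]
tool_rot: [3.141, 0.001, -3.063]
force: [0.0, 1.1, 0.3]
grip_width: 0.0284
finger_force: 0.0
```

Call:
{"name": "play_rows", "arguments": {"deltas": [[0, 0, 0, 0, 0, 0, 0.9], [0, 0, 0, 0, 0, 0, 0.9], [0, 0, 0, 0, 0, 0, 0.9]]}}

```text
clock: 2.25
position: [0.4797, 0.392, 0.0038]
tool_rot: [3.14, 0.001, -3.063]
force: [-3.1, -2.8, 16.1]
grip_width: 0.02
finger_force: 99.3
```

```bash
python3 - <<'E'
from h import *
delta([.47,.392,.12],down(3.222))
delta([.4307,.1796,.11],down(3.0476))
E
```

```text
sh [0.019, 0.0017, -0.2324] rot [0.0006, 0.0006, -0.0009] t 2.25
sh [0.1307, -0.4156, -0.213] rot [0.0006, 0.0006, 0.0824] t 2.25
```

Call:
{"name": "play_rows", "arguments": {"deltas": [[0.019, 0.002, -0.1, 0, 0, 0, 0.9], [0.019, 0.002, -0.2, 0, 0, 0, 0.9], [0.06, -0.1, -0.213, 0, 0, 0.02, 0.9], [0.09, -0.2, -0.213, 0, 0, 0.04, 0.9], [0.11, -0.3, -0.213, 0, 0, 0.06, 0.9], [0.13, -0.38, -0.213, 0, 0, 0.082, 0.9], [0.1307, -0.4156, -0.213, 0, 0, 0.0824, 0.9], [0.1307, -0.4156, -0.213, 0, 0, 0.0824, 0.9], [0.1307, -0.4156, -0.213, 0, 0, 0.0824, 0.9]]}}

```text
clock: 3.15
position: [0.4308, 0.1795, 0.1093]
tool_rot: [3.141, 0.001, 3.047]
force: [0.9, 0.9, -1.4]
grip_width: 0.0201
finger_force: 98.4
```

```bash
python3 - <<'E'
from workcell import *
from h import *
s=observe();c=get_calibration("wrist");im=grab_frame("wrist")[:,:,::-1].copy()
print(s["position"],s["tool_rot"],s["force"],s["grip_width"])
o=ortho(c,im,.07,.50,.72,.08,.25,2000)
for k in range(0,o.shape[1],40): o[:4,k]=(0,0,255)
for k in range(0,o.shape[0],40): o[k,:4]=(0,0,255)
sd=grab_frame("side")[:,:,::-1]; cs=get_calibration("side")
u=proj(cs,[.56,.17,.07])[0].astype(int); print(u)
w=sd[u[1]-60:u[1]+50,u[0]-60:u[0]+50]; w=cv2.resize(w,(440,440),interpolation=2)
cv2.imwrite("pics/side1.png",sd);cv2.imwrite("pics/wr1.png",im)
cv2.imwrite("pics/w2.png",np.hstack([o,w]))
E
```

```text
[0.43078686 0.17947743 0.10929423] [3.14081011e+00 7.89464505e-04 3.04723911e+00] [ 0.91823399  0.8631961  -1.35335541] 0.020073720076261257
[320 200]Traceback (most recent call last):
  File "<stdin>", line 12, in <module>
    return _nx.concatenate(arrs, 1, dtype=dtype, casting=casting)
           ~~~~~~~~~~~~~~~^^^^^^^^^^^^^^^^^^^^^^^^^^^^^^^^^^^^^^^
ValueError: all the input array dimensions except for the concatenation axis must match exactly, but along dimension 0, the array at index 0 has size 439 and the array at index 1 has size 440
```

```bash
python3 - <<'E'
from workcell import *
from h import *
c=get_calibration("wrist");im=cv2.imread("pics/wr1.png");sd=cv2.imread("pics/side1.png")
o=ortho(c,im,.07,.50,.72,.08,.25,2000)
for k in range(0,o.shape[1],40): o[:4,k]=(0,0,255)
for k in range(0,o.shape[0],40): o[k,:4]=(0,0,255)
w=cv2.resize(sd[140:250,260:370],(440,440),interpolation=2)
cv2.imwrite("pics/w2.png",np.hstack([o,w[:o.shape[0]]]))
E
```

```text
(no output)
```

View pics/w2.png

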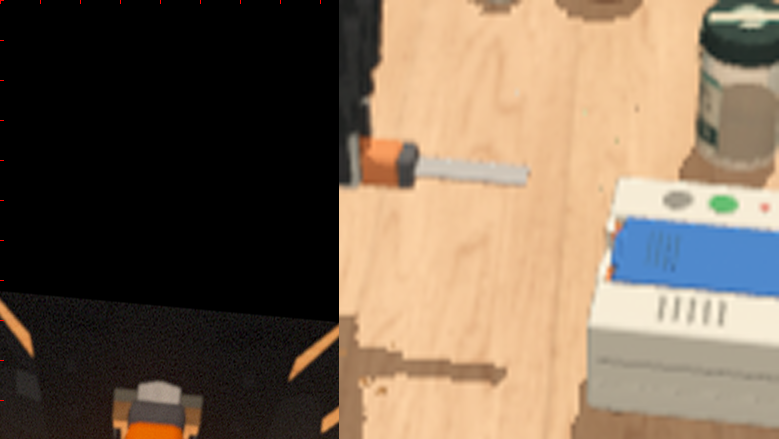

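```bash
python3 - <<'E'
from workcell import *
from h import *
c=get_calibration("side"); print(proj(c,[[.5308,.1717,.1165],[.5706,.1675,.058],[.5706,.1675,.07]]).round(1).tolist())
f=np.array([np.cos(-.094),np.sin(-.094),0]); l=np.array([-f[1],f[0],0]); n=np.array([.5708,.1675,0])
for d,z in((-.025,.062),(.020,.062),(.034,.062)):
    p=n+d*f-.1003*f-.0017*l; p[2]=z-.0072; print(p.round(4)); delta(p,down(3.0476))
E
```

```text
[[307.3, 182.9], [325.2, 205.4], [325.3, 201.3]]
[0.4459 0.1776 0.0548]
sh [-0.031, -0.0025, 0.1083] rot [0.0003, 0.0002, 0.0006] t 3.25
[0.4907 0.1733 0.0548]
sh [-0.121, -0.0026, 0.1084] rot [0.0003, 0.0002, 0.0006] t 3.25
[0.5046 0.172  0.0548]
sh [-0.149, -0.0027, 0.1084] rot [0.0003, 0.0002, 0.0006] t 3.25
```

Call:
{"name": "play_rows", "arguments": {"deltas": [[-0.031, -0.0025, 0.06, 0, 0, 0, 0.9], [-0.031, -0.0025, 0.108, 0, 0, 0, 0.9], [-0.031, -0.0025, 0.108, 0, 0, 0, 0.9], [-0.06, -0.0025, 0.108, 0, 0, 0, 0.9], [-0.08, -0.0025, 0.108, 0, 0, 0, 0.9], [-0.09, -0.0025, 0.108, 0, 0, 0, 0.9], [-0.1, -0.0025, 0.108, 0, 0, 0, 0.9], [-0.1, -0.0025, 0.108, 0, 0, 0, 0.9]]}}

```text
clock: 4.05
position: [0.4805, 0.1733, 0.0551]
tool_rot: [3.141, 0.001, 3.047]
force: [0.4, 1.2, -1.6]
grip_width: 0.0197
finger_force: 98.4
```

Call:
{"name": "play_rows", "arguments": {"deltas": [[-0.012, 0.0015, 0, 0, 0, 0, 0.9], [-0.024, 0.0015, 0, 0, 0, 0, 0.9], [-0.036, 0.0015, 0, 0, 0, 0, 0.9], [-0.048, 0.0015, 0, 0, 0, 0, 0.9], [-0.048, 0.0015, 0, 0, 0, 0, 0.9]]}}

```text
clock: 4.55
position: [0.5049, 0.1715, 0.0548]
tool_rot: [3.141, 0.0, 3.047]
force: [0.1, 0.5, -1.1]
grip_width: 0.0198
finger_force: 98.4
```

```bash
python3 - <<'E'
from workcell import *
from h import *
s=observe(); print(s["position"],s["force"])
A=[]
for n,r in (("side",(150,250,260,380)),("scene",(140,240,260,380))):
    im=grab_frame(n)[:,:,::-1]; A.append(cv2.resize(im[r[0]:r[1],r[2]:r[3]],(400,333),interpolation=2))
cv2.imwrite("pics/w3.png",np.hstack(A))
# pry plan: rotate about ledge pivot
f=np.array([np.cos(-.094),np.sin(-.094),0]); n=np.array([.5708,.1675,.058])
r0=R.from_euler('xyz',s["tool_rot"]); ax=np.array([f[1],-f[0],0])  # nose up: f -> +z
for a in (8,14,20,26):
    q=R.from_rotvec(ax*np.radians(a)); 
    start=s["position"]-[0,0,.0025]  # blade down on the ledge first
    p=n+q.apply(start-n); print(a,p.round(4),q.apply(f).round(3)); delta(p,q*r0,s)
E
```

```text
[0.50488973 0.17148058 0.05477259] [ 0.06235133  0.53283384 -1.06217482]
8 [0.5063 0.1713 0.0431] [ 0.986 -0.093  0.139]
sh [-0.0029, -0.0, 0.0233] rot [-0.0, -0.0667, -0.0] t 4.55
14 [0.5082 0.1712 0.0365] [ 0.966 -0.091  0.242]
sh [-0.0067, -0.0, 0.0366] rot [-0.0001, -0.1167, -0.0] t 4.55
20 [0.5108 0.1709 0.03  ] [ 0.936 -0.088  0.342]
sh [-0.0119, 0.0, 0.0495] rot [-0.0001, -0.1667, -0.0] t 4.55
26 [0.514  0.1706 0.0239] [ 0.895 -0.084  0.438]
sh [-0.0184, 0.0, 0.0617] rot [-0.0001, -0.2167, -0.0] t 4.55
```

View pics/w3.png

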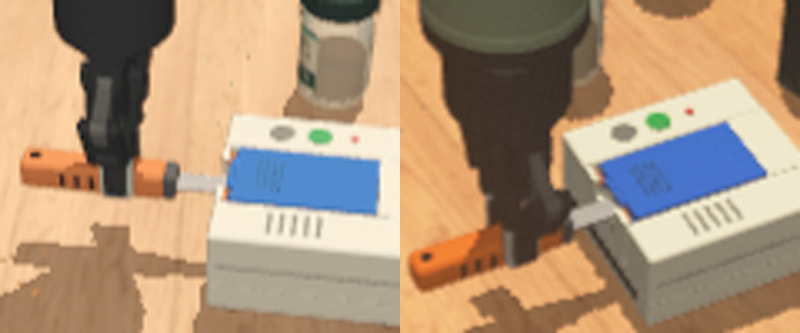

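The blade is in the notch, under the cover, in both views (left ~(230,185), right ~(620,215)). Now I pry.

Call:
{"name": "play_rows", "arguments": {"deltas": [[-0.0008, 0, 0.01, 0, -0.02, 0, 0.9], [-0.0015, 0, 0.0165, 0, -0.042, 0, 0.9], [-0.0029, 0, 0.0233, 0, -0.0667, 0, 0.9], [-0.0039, 0, 0.027, 0, -0.08, 0, 0.9], [-0.0048, 0, 0.03, 0, -0.092, 0, 0.9], [-0.0057, 0, 0.0333, 0, -0.104, 0, 0.9], [-0.0067, 0, 0.0366, 0, -0.1167, 0, 0.9], [-0.0067, 0, 0.0366, 0, -0.1167, 0, 0.9]]}}

```text
clock: 5.45
position: [0.5057, 0.1711, 0.036]
tool_rot: [-3.139, 0.243, 3.049]
force: [-5.5, -1.9, -2.2]
grip_width: 0.0198
finger_force: 98.9
```

```bash
python3 - <<'E'
from workcell import *
from h import *
s=observe(); print(s["position"],s["force"])
f=np.array([np.cos(-.094),np.sin(-.094),0]); n=np.array([.5708,.1675,.058])
r0=R.from_euler('xyz',s["tool_rot"]); ax=np.array([f[1],-f[0],0])
for a in (2,4,6,8):
    q=R.from_rotvec(ax*np.radians(a)); delta(n+q.apply(s["position"]-n),q*r0,s)
A=[]
for n,r in (("side",(150,250,260,380)),("scene",(140,240,260,380))):
    im=grab_frame(n)[:,:,::-1]; A.append(cv2.resize(im[r[0]:r[1],r[2]:r[3]],(400,333),interpolation=2))
cv2.imwrite("pics/w4.png",np.hstack(A))
E
```

```text
[0.50574919 0.17114579 0.03596346] [-5.53297196 -1.90471777 -2.16673364]
sh [-0.0005, 0.0, 0.0048] rot [0.0, -0.0167, 0.0] t 5.45
sh [-0.0011, 0.0, 0.0095] rot [0.0, -0.0333, 0.0001] t 5.45
sh [-0.002, 0.0, 0.0143] rot [0.0001, -0.05, 0.0001] t 5.45
sh [-0.0029, 0.0, 0.019] rot [0.0001, -0.0667, 0.0001] t 5.45
```

View pics/w4.png

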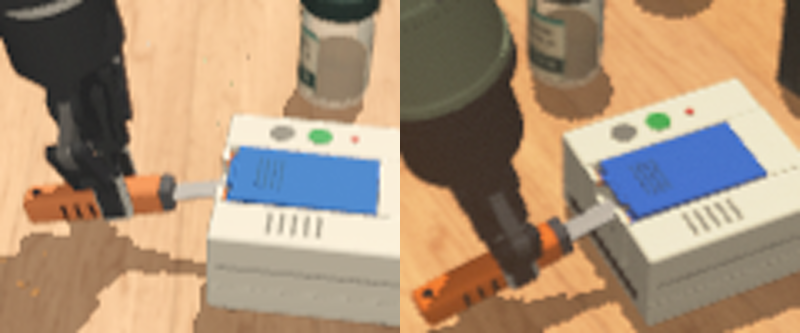

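Call:
{"name": "play_rows", "arguments": {"deltas": [[-0.0003, 0, 0.0025, 0, -0.0085, 0, 0.9], [-0.0005, 0, 0.0048, 0, -0.0167, 0, 0.9], [-0.0008, 0, 0.0072, 0, -0.025, 0, 0.9], [-0.0011, 0, 0.0095, 0, -0.0333, 0, 0.9], [-0.0015, 0, 0.012, 0, -0.042, 0, 0.9], [-0.002, 0, 0.0143, 0, -0.05, 0, 0.9], [-0.002, 0, 0.0143, 0, -0.05, 0, 0.9]]}}

```text
clock: 6.25
position: [0.51, 0.1713, 0.0297]
tool_rot: [3.141, 0.349, 3.048]
force: [-0.0, -0.2, -0.4]
grip_width: 0.0197
finger_force: 98.9
```

```bash
cat > cov.py <<'E'
from workcell import *
from h import *
s=observe(); print(s["position"],s["tool_rot"],s["force"],s["grip_width"])
for n in("side","scene"):
    im=grab_frame(n)[:,:,::-1]; cv2.imwrite(f"pics/cov_{n}.png",im); hsv=cv2.cvtColor(im,cv2.COLOR_BGR2HSV)
    b=cv2.inRange(hsv,(100,130,60),(125,255,255)); b[:120]=0
    k,l,st,ce=cv2.connectedComponentsWithStats(b); i=1+np.argmax(st[1:,4]); v,u=np.where(l==i)
    c=get_calibration(n); P=plane(c,np.c_[u,v],.07)[:,:2]
    print(n,st[i],cv2.minAreaRect((P*1000).astype('f4')))
E
python3 cov.py
```

```text
[0.51004516 0.17125314 0.02974316] [3.14147255 0.34908488 3.04812913] [-0.00668529 -0.19635787 -0.37408671] 0.01974830420461101
side [329 187  44  27 767] ((625.73193359375, 171.59152221679688), (62.90998077392578, 112.46263122558594), 66.4692153930664)
scene [321 178  48  21 657] ((633.2637939453125, 173.9063720703125), (57.08694839477539, 97.19500732421875), 70.78778839111328)
```

```bash
python3 - <<'E'
from workcell import *
from h import *
s=observe(); r=R.from_euler('xyz',s["tool_rot"])
delta([.4400,.178,.034],r)
delta([.42,.20,.10],down(3.05))
delta([.47,.38,.08],down(3.22))
delta([.475,.39,.03],down(3.22))
E
```

```text
sh [0.1298, 0.0006, -0.0558] rot [0.0, 0.0, 0.0] t 6.35
sh [0.126, 0.0407, -0.1949] rot [-0.0003, 0.1664, -0.001] t 6.35
sh [0.0777, 0.4085, -0.1349] rot [-0.0145, 0.1659, -0.0813] t 6.35
sh [0.1042, 0.4293, -0.0382] rot [-0.0145, 0.1659, -0.0813] t 6.35
```

Call:
{"name": "play_rows", "arguments": {"deltas": [[0.04, 0, -0.017, 0, 0, 0, 0.9], [0.08, 0, -0.034, 0, 0, 0, 0.9], [0.13, 0, -0.056, 0, 0, 0, 0.9], [0.13, 0.02, -0.12, 0, 0.06, 0, 0.9], [0.126, 0.04, -0.195, 0, 0.12, 0, 0.9], [0.11, 0.12, -0.19, -0.005, 0.1664, -0.03, 0.9], [0.1, 0.21, -0.18, -0.008, 0.166, -0.05, 0.9], [0.09, 0.3, -0.16, -0.012, 0.166, -0.07, 0.9], [0.08, 0.38, -0.14, -0.0145, 0.166, -0.0813, 0.9], [0.0777, 0.4085, -0.135, -0.0145, 0.166, -0.0813, 0.9]]}}

```text
clock: 7.35
position: [0.4606, 0.2969, 0.0737]
tool_rot: [3.135, -0.008, -3.059]
force: [1.1, -0.3, -2.9]
grip_width: 0.0201
finger_force: 98.8
```

```bash
python3 - <<'E'
from h import *
delta([.475,.39,.02],down(3.22))
delta([.475,.39,.006],down(3.22))
E
python3 cov.py
```

```text
sh [-0.0449, 0.1825, 0.1082] rot [0.0029, -0.0038, 0.002] t 7.35
sh [-0.0451, 0.1824, 0.1362] rot [0.0029, -0.0038, 0.002] t 7.35
[0.46063052 0.29690224 0.07371016] [ 3.13543453 -0.00795835 -3.05889481] [ 1.10069488 -0.30130549 -2.89797588] 0.02014534941811408
side [329 187  44  27 770] ((625.73193359375, 171.59152221679688), (62.90998077392578, 112.46263122558594), 66.4692153930664)
scene [321 178  48  21 651] ((633.302734375, 173.919677734375), (56.687042236328125, 97.39485931396484), 70.46875762939453)
```

```bash
python3 - <<'E'
from h import *
delta([.475,.39,.02],down(3.22))
delta([.475,.39,.006],down(3.22))
E
```

```text
sh [-0.037, 0.1726, 0.1097] rot [0.0062, -0.0025, 0.0022] t 7.45
sh [-0.0371, 0.1722, 0.1377] rot [0.0062, -0.0025, 0.0022] t 7.45
```

Call:
{"name": "play_rows", "arguments": {"deltas": [[-0.02, 0.08, 0.0, 0.006, -0.0025, 0.002, 0.9], [-0.037, 0.172, 0.04, 0.006, -0.0025, 0.002, 0.9], [-0.037, 0.172, 0.08, 0.006, -0.0025, 0.002, 0.9], [-0.037, 0.172, 0.11, 0.006, -0.0025, 0.002, 0.9], [-0.037, 0.172, 0.11, 0.006, -0.0025, 0.002, 0.9]]}}

```text
clock: 7.95
position: [0.4728, 0.3811, 0.0153]
tool_rot: [-3.128, 0.001, -3.067]
force: [0.9, -0.5, -0.8]
grip_width: 0.0195
finger_force: 98.9
```

```bash
python3 - <<'E'
from h import *
delta([.475,.39,.005],down(3.22))
delta([.475,.39,.10],down(3.22))
E
```

```text
sh [-0.0056, 0.0176, 0.0205] rot [-0.0064, 0.0005, -0.0019] t 7.95
sh [-0.0059, 0.0151, -0.1695] rot [-0.0064, 0.0005, -0.0019] t 7.95
```

Call:
{"name": "play_rows", "arguments": {"deltas": [[0, 0, 0.01, -0.0064, 0, 0, 0.9], [0, 0, 0.019, -0.0064, 0, 0, 0.9], [0, 0, 0.021, -0.0064, 0, 0, 0.9], [0, 0, 0.021, -0.0064, 0, 0, 0.9]]}}

```text
clock: 8.35
position: [0.4744, 0.3823, 0.007]
tool_rot: [3.14, 0.006, -3.068]
force: [0.9, -0.3, -0.3]
grip_width: 0.0195
finger_force: 98.9
```

Call:
{"name": "play_rows", "arguments": {"deltas": [[0, 0, 0.004, 0, 0, 0, 0.9], [0, 0, 0.006, 0, 0, 0, 0.9], [0, 0, 0.006, 0, 0, 0, 0.6], [0, 0, 0.006, 0, 0, 0, 0.5], [0, 0, 0.0, 0, 0, 0, 0.4], [0, 0, -0.04, 0, 0, 0, 0.3], [0, 0, -0.1, 0, 0, 0, 0.2], [0, 0, -0.18, 0, 0, 0, 0], [0, 0, -0.18, 0, 0, 0, 0]]}}

```text
clock: 9.25
position: [0.4751, 0.3841, 0.1016]
tool_rot: [3.137, 0.011, -3.068]
force: [0.6, 0.6, -0.3]
grip_width: 0.0852
finger_force: 0.0
```

```bash
python3 - <<'E'
from workcell import *
from h import *
s=observe(); print(s["position"],s["qpos"].round(2),s["grip_width"])
# cover open: hinge near rear bottom; fit pitch, from both views, of the blue top outline
f=np.array([np.cos(-.094),np.sin(-.094),0]); l=np.array([-f[1],f[0],0]); n=np.array([.5708,.1675,0])
A=[]
for nm in("side","scene"):
    im=grab_frame(nm)[:,:,::-1].copy(); cv2.imwrite(f"pics/open_{nm}.png",im); c=get_calibration(nm)
    r=(140,240,260,380) ; im4=cv2.resize(im[r[0]:r[1],r[2]:r[3]],(400,333),interpolation=2)
    a=np.radians(16)
    rear=n+f*.106+[0,0,.068]; front=rear-f*.1*np.cos(a)+np.array([0,0,.1*np.sin(a)])
    front[2]=.095
    q=[p+k*l*.028 for p,k in((front,-1),(front,1),(rear,1),(rear,-1))]
    uv=(proj(c,q)-[r[2],r[0]])*3.333; cv2.polylines(im4,[uv.astype(int)],True,(0,255,255),1); A.append(im4)
cv2.imwrite("pics/w5.png",np.hstack(A))
E
```

```text
[0.47514142 0.38411165 0.10159957] [-0.39  0.71 -0.58  1.73  0.51  0.84  0.44] 0.08517527422153577
```

View pics/w5.png

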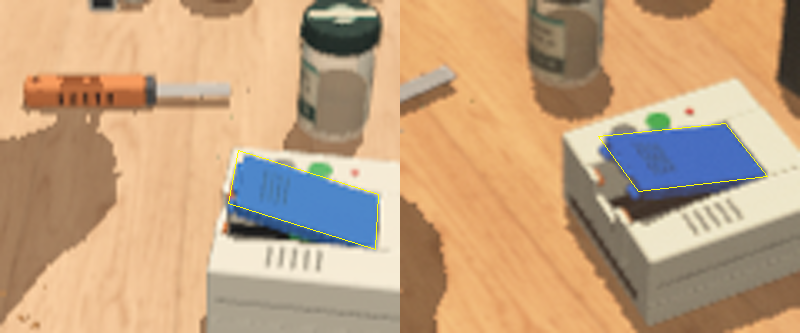

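```bash
cat >> h.py <<'E'
f=np.array([np.cos(-.094),np.sin(-.094),0]); l=np.array([-f[1],f[0],0]); n=np.array([.5708,.1675,0])
E
python3 - <<'E'
from h import *
t=np.radians(16); r=down(3.0476,t); z=r.apply([0,0,1]); print(z, z@f)
g=n+.034*f+[0,0,.0882]
delta([.46,.33,.17],down(3.15))
delta(g-.06*z,r)
delta(g+.017*z,r)
E
```

```text
[-0.27442068  0.02586976 -0.9612617 ] -0.2756373558095611
sh [0.0347, -0.1023, -0.145] rot [0.001, 0.0035, 0.0312] t 9.35
sh [-0.2616, -0.4597, -0.0953] rot [-0.01, 0.1365, 0.0797] t 9.35
sh [-0.2187, -0.4529, 0.0525] rot [-0.01, 0.1365, 0.0797] t 9.35
```

Call:
{"name": "play_rows", "arguments": {"deltas": [[0, -0.06, -0.08, 0, 0, 0.01, 0], [0, -0.12, -0.15, 0, 0.03, 0.03, 0], [-0.06, -0.2, -0.17, 0, 0.06, 0.04, 0], [-0.12, -0.28, -0.17, -0.005, 0.09, 0.05, 0], [-0.19, -0.36, -0.17, -0.01, 0.11, 0.06, 0], [-0.26, -0.43, -0.15, -0.01, 0.13, 0.08, 0], [-0.2616, -0.4597, -0.0953, -0.01, 0.1365, 0.08, 0], [-0.2616, -0.4597, -0.0953, -0.01, 0.1365, 0.08, 0], [-0.2616, -0.4597, -0.0953, -0.01, 0.1365, 0.08, 0], [-0.2616, -0.4597, -0.0953, -0.01, 0.1365, 0.08, 0]]}}

```text
clock: 10.35
position: [0.6202, 0.1641, 0.1453]
tool_rot: [-3.141, -0.281, 3.049]
force: [0.0, 0.7, 0.0]
grip_width: 0.0854
finger_force: 0.0
```

```bash
python3 - <<'E'
from workcell import *
from h import *
s=observe();print(s["position"],s["tool_rot"],s["qpos"].round(2))
cv2.imwrite("pics/wr2.png",cv2.resize(grab_frame("wrist")[:,:,::-1],(480,300)))
t=np.radians(16); r=down(3.0476,t); z=r.apply([0,0,1]); g=n+.034*f+[0,0,.0882]
delta(g+.017*z,r)
E
```

```text
[0.62021138 0.16414649 0.14532084] [-3.14126032 -0.28061989  3.04898352] [ 0.03  0.85 -0.59  1.35  0.3   1.31  0.92]
sh [-0.0016, -0.0025, 0.1531] rot [-0.0004, -0.0003, 0.0007] t 10.4
```

View pics/wr2.png

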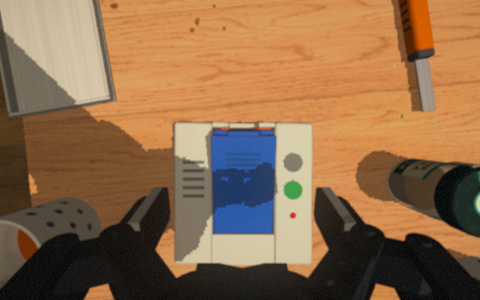

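Wrist view: the cover (213–275, mid 243) is centred between the fingers (mid ~240), and the opener lies clear at upper right. I descend and grip.

Call:
{"name": "play_rows", "arguments": {"deltas": [[-0.001, -0.0025, 0.06, 0, 0, 0, 0], [-0.001, -0.0025, 0.11, 0, 0, 0, 0], [-0.0016, -0.0025, 0.14, 0, 0, 0, 0], [-0.0016, -0.0025, 0.153, 0, 0, 0, 0], [-0.0016, -0.0025, 0.153, 0, 0, 0, 0], [-0.0016, -0.0025, 0.153, 0, 0, 0, 0.5], [-0.0016, -0.0025, 0.153, 0, 0, 0, 0.5], [-0.0016, -0.0025, 0.153, 0, 0, 0, 0.5], [-0.0016, -0.0025, 0.153, 0, 0, 0, 0.5]], "newtons": 40}}

```text
clock: 11.3
position: [0.6006, 0.1648, 0.0721]
tool_rot: [3.14, -0.28, 3.048]
force: [-1.9, 6.2, 1.7]
grip_width: 0.0554
finger_force: 42.3
```

Call:
{"name": "play_rows", "arguments": {"deltas": [[0.01, 0, 0, 0, 0, 0, 0.6], [0.02, 0, 0, 0, 0, 0, 0.6], [0.03, 0, 0, 0, 0, 0, 0.6], [0.04, 0, 0, 0, 0, 0, 0.6], [0.04, 0, -0.03, 0, 0, 0, 0.6], [0.04, 0, -0.08, 0, 0, 0, 0.6], [0.04, 0, -0.14, 0, 0, 0, 0.6], [0.04, 0, -0.2, 0, 0, 0, 0.6], [0.04, 0, -0.2, 0, 0, 0, 0.6]]}}

```text
clock: 12.2
position: [0.6113, 0.1626, 0.1774]
tool_rot: [3.141, -0.275, 3.046]
force: [-0.1, 1.3, -0.3]
grip_width: 0.0556
finger_force: 42.3
```

```bash
python3 - <<'E'
from workcell import *
from h import *
s=observe();print(s["position"],s["tool_rot"],s["force"],s["grip_width"])
A=[]
for nm,r in(("side",(120,220,240,360)),("scene",(110,230,250,394))):
    im=grab_frame(nm)[:,:,::-1]; A.append(cv2.resize(im[r[0]:r[1],r[2]:r[3]],(400,333),interpolation=2))
cv2.imwrite("pics/w6.png",np.hstack(A))
g=np.array([.4495,-.0515,0]); ft=np.array([np.cos(.07),np.sin(.07),0])
p=g-ft*.025  # grip point 25 mm ahead of cover centre
r=down(np.pi+.07)
delta([.53,.06,.15],down(3.12,.12)); delta(p+[0,0,.08],r)
E
```

```text
[0.61126834 0.16260788 0.17737432] [ 3.14099902 -0.27531854  3.04600846] [-0.13902833  1.30079535 -0.349461  ] 0.05563544266970187
sh [0.1198, -0.2185, 0.084] rot [0.0064, -0.0762, -0.0344] t 12.3
sh [0.2622, -0.4637, 0.2709] rot [0.0104, -0.1332, -0.0783] t 12.3
```

View pics/w6.png

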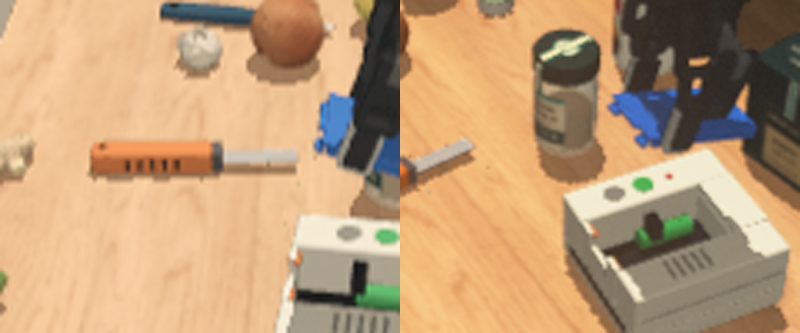

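Call:
{"name": "play_rows", "arguments": {"deltas": [[0.05, -0.05, 0.01, 0.002, -0.02, -0.008, 0.6], [0.09, -0.12, 0.04, 0.004, -0.05, -0.02, 0.6], [0.12, -0.2, 0.08, 0.006, -0.076, -0.034, 0.6], [0.17, -0.27, 0.11, 0.007, -0.095, -0.045, 0.6], [0.21, -0.34, 0.14, 0.008, -0.115, -0.06, 0.6], [0.24, -0.4, 0.18, 0.009, -0.13, -0.07, 0.6], [0.26, -0.45, 0.22, 0.01, -0.133, -0.078, 0.6], [0.262, -0.464, 0.26, 0.0104, -0.133, -0.078, 0.6], [0.262, -0.464, 0.271, 0.0104, -0.133, -0.078, 0.6], [0.262, -0.464, 0.271, 0.0104, -0.133, -0.078, 0.6]]}}

```text
clock: 13.3
position: [0.4239, -0.0525, 0.0787]
tool_rot: [3.141, -0.003, -3.071]
force: [0.5, -0.1, -0.9]
grip_width: 0.0553
finger_force: 42.5
```

```bash
python3 - <<'E'
from workcell import *
from h import *
s=observe();print(s["position"],s["tool_rot"],s["force"],s["grip_width"])
# where is the blue top? plane at ~17 mm above TCP
for nm in("side","scene"):
    im=grab_frame(nm)[:,:,::-1]; hsv=cv2.cvtColor(im,cv2.COLOR_BGR2HSV); cv2.imwrite(f"pics/tray_{nm}.png",im)
    b=cv2.inRange(hsv,(100,130,60),(125,255,255)); b[:200]=0
    k,lb,st,ce=cv2.connectedComponentsWithStats(b); c=get_calibration(nm); big=st[1:,4]>40
    v,u=np.where(np.isin(lb,1+np.where(big)[0])); P=plane(c,np.c_[u,v],s["position"][2]+.017)[:,:2]
    print(nm,len(u),cv2.minAreaRect((P*1000).astype('f4')))
g=np.array([.4495,-.0515,0]); ft=np.array([np.cos(.07),np.sin(.07),0])
p=g-ft*.025; r=down(np.pi+.07)
for h in(.03,.012,.005): delta(p+[0,0,h],r)
E
```

```text
[ 0.4239319  -0.05254028  0.07865961] [ 3.14075582e+00 -3.11090876e-03 -3.07120435e+00] [ 0.53912847 -0.1404325  -0.92566772] 0.05527446577977293
side 973 ((465.57440185546875, -53.875709533691406), (73.94671630859375, 59.21814727783203), 5.747852325439453)
scene 277 ((484.3700256347656, -47.7044792175293), (26.005556106567383, 54.19124984741211), 3.528071641921997)
sh [0.0008, -0.0021, 0.099] rot [0.0003, -0.0005, 0.0005] t 13.4
sh [0.0008, -0.0021, 0.135] rot [0.0003, -0.0005, 0.0005] t 13.4
sh [0.0008, -0.0021, 0.149] rot [0.0003, -0.0005, 0.0005] t 13.4
```

Call:
{"name": "play_rows", "arguments": {"deltas": [[0.001, -0.002, 0.05, 0, 0, 0, 0.6], [0.001, -0.002, 0.09, 0, 0, 0, 0.6], [0.001, -0.002, 0.12, 0, 0, 0, 0.6], [0.001, -0.002, 0.135, 0, 0, 0, 0.6], [0.001, -0.002, 0.145, 0, 0, 0, 0.6], [0.001, -0.002, 0.149, 0, 0, 0, 0.6], [0.001, -0.002, 0.149, 0, 0, 0, 0.6]]}}

```text
clock: 14.1
position: [0.424, -0.054, 0.0049]
tool_rot: [3.141, -0.001, -3.072]
force: [-0.5, -0.3, -1.5]
grip_width: 0.0553
finger_force: 42.5
```

Call:
{"name": "play_rows", "arguments": {"deltas": [[0, 0, 0.003, 0, 0, 0, 0.6], [0, 0, 0.006, 0, 0, 0, 0.6], [0, 0, 0.006, 0, 0, 0, 0.6]]}}

```text
clock: 14.4
position: [0.4237, -0.0542, 0.0016]
tool_rot: [3.141, -0.001, -3.072]
force: [-0.3, -0.3, 0.4]
grip_width: 0.055
finger_force: 42.5
```

Call:
{"name": "play_rows", "arguments": {"deltas": [[0, 0, 0.002, 0, 0, 0, 0.6], [0, 0, 0.004, 0, 0, 0, 0.6], [0, 0, 0.004, 0, 0, 0, 0.6]]}}

```text
clock: 14.7
position: [0.4238, -0.0541, 0.0001]
tool_rot: [-3.141, -0.001, -3.072]
force: [-4.6, 0.0, 20.2]
grip_width: 0.0554
finger_force: 52.6
```

Call:
{"name": "play_rows", "arguments": {"deltas": [[0, 0, -0.002, 0, 0, 0, 0.35], [0, 0, -0.003, 0, 0, 0, 0.28], [0, 0, -0.003, 0, 0, 0, 0.2], [0, 0, -0.003, 0, 0, 0, 0.2], [0, 0, -0.003, 0, 0, 0, 0.2], [0, 0, -0.02, 0, 0, 0, 0.2], [0, 0, -0.06, 0, 0, 0, 0.2], [0, 0, -0.14, 0, 0, 0, 0.2], [0.06, 0, -0.24, 0, 0, 0, 0.2], [0.06, 0, -0.3, 0, 0, 0, 0.2]]}}

```text
clock: 15.7
position: [0.3913, -0.0562, 0.1513]
tool_rot: [-3.141, -0.004, -3.071]
force: [-0.0, -0.9, 0.7]
grip_width: 0.0682
finger_force: 0.0
```

```bash
python3 - <<'E'
from workcell import *
from h import *
s=observe();print(s["clock"],s["position"],s["force"],s["grip_width"])
for nm in("side","scene"):
    im=grab_frame(nm)[:,:,::-1]; hsv=cv2.cvtColor(im,cv2.COLOR_BGR2HSV); c=get_calibration(nm)
    for lo,hi,z,t in(((100,130,60),(125,255,255),.016,"cover"),((3,150,100),(14,255,255),.015,"opener")):
        b=cv2.inRange(hsv,lo,hi)
        if t=="cover": b[:200]=0
        else: m=np.zeros_like(b); m[155:195,205:340]=255; b&=m
        k,lb,st,ce=cv2.connectedComponentsWithStats(b); 
        if k<2: print(nm,t,"-"); continue
        i=1+np.argmax(st[1:,4]); v,u=np.where(lb==i); P=plane(c,np.c_[u,v],z)[:,:2]
        print(nm,t,st[i],cv2.minAreaRect((P*1000).astype('f4')))
E
```

```text
15.7 [ 0.39133383 -0.05620685  0.15134969] [-0.01863218 -0.87959577  0.67392862] 0.06824245588910222
side cover [ 230  284   55   27 1326] ((449.90484619140625, -56.948692321777344), (102.3326644897461, 58.38296127319336), 4.699051856994629)
side opener [267 163  37   9 312] ((455.41766357421875, 373.2244567871094), (98.0460205078125, 37.60887145996094), 3.1156253814697266)
scene cover [ 298  294   58   47 1315] ((446.02777099609375, -53.723724365234375), (100.99742126464844, 54.49540328979492), 5.018838882446289)
scene opener [213 167  40  26 474] ((454.55419921875, 377.27850341796875), (104.15181732177734, 39.38924789428711), 4.113260746002197)
```

```bash
python3 -c "
from workcell import *
print(job_done())"
```

```text
the job is handed in; nothing more can be done
None
```

I handed the job in at about 16 s of the 61 s. The cover was pried open and lies flat in the tray, ribbed side up. The opener is back on the bare worktop near where it started. I steered clear of the jar and mug but took no measurement of them at the end, and handing in returned no verdict.

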